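# Fit the heat-spreader plate over the jig's two dowel pins

## Task

Fit the aluminium heat-spreader plate on the assembly jig: get it out of its flush tray pocket (press down the end over the hollow so that it tips up) and thread it over the jig's two dowel pins, round hole on the thick tall pin and slot on the thin short one, feeling for the pins since the nest that carries them is never clamped quite in the same place. Leave it fully home, lying flat on both lands, let go, and keep the other things on the bench where they are.

Things in the scene. Friction and masses are not known exactly. Their poses are not given: they have to be found in the camera images.
- plate: The heat-spreader plate: flat bare aluminium rectangle, 92 mm long (its x) x 56 mm wide (its y) x 5 mm thick, about 70 g, right way up at the start. Origin at the centre of its underside, z up through the top. Its +x end (head) has the round hole, its -x end (foot) the slot, both right through and on the centre line. At the start it lies level in the tray pocket with its axes along the tray's.
- plate_round_hole (a point): Centre of the plate's round through hole (9.2 mm diameter) at underside level, 34 mm from the plate's origin towards its +x (head) end. Fits the tall pin with 1.2 mm play.
- plate_slot (a point): Centre of the plate's through slot (10.2 mm along x, 7.2 mm along y) at underside level, 34 mm from the plate's origin towards its -x (foot) end. Fits the short pin with 1.2 mm play across, more along.
- tray: Fixed black kitting tray, rim 36 mm above its underside, outside x -75 to 75, y -52 to 78 mm. Origin on its underside; x along the pocket from foot (-x) to head (+x). Pocket x -48 to 49.5, y -30 to 30 mm: the plate has about 2 mm play at the sides and lies 1 mm below the rim, so fingers cannot get at its edges. The screw compartment beside it (+y) is not needed.
- pocket_ridge (a point): Ridge across the pocket floor, at tray x = 0, 30 mm above the bench. From here to the head (+x) the floor is level; to the foot (-x) it is a ramp falling at 26 degrees (0.454 rad) that leaves a hollow under the plate's foot half. The resting plate's centre lies about 2 mm on the head side; pressing its foot, about 15 mm from the end, rocks it about the ridge.
- pocket_foot_wall (a point): Pocket's foot end wall, at rim height (36 mm), tray x = -48 mm. When the pressed plate is also dragged down the ramp to this wall (some 7 mm), it stays tipped at 26 degrees by itself, its head end about 12 mm clear of the rim, and can be gripped across its width near the head; without that slide it falls back level.
- jig: Fixed assembly jig, dark base plate 170 (x) x 110 (y) x 12 mm, origin at the centre of its underside, x from short pin to tall pin. Clamped on it by hand, in oversize slots, is the nest: two white lands 26 x 44 mm, tops 36 mm above the bench, each with a pin; a circuit board lies lower, between. The nest's place is not measured: it sits up to 4 mm off in x and in y and up to 0.03 rad turned.
- tall_pin_about (a point): Nominal foot of the tall pin at land level, 36 mm above the bench, jig x = +34 mm; the real pin stands up to about 6.5 mm away with its nest, so it must be felt for or seen. Steel pin, 8 mm diameter, rising 30 mm above the land, 1 mm chamfer at its tip. The lands are narrower than the plate and 24 mm above the base, so fingers have room beside the plate.
- short_pin_about (a point): Nominal foot of the short pin at land level, 36 mm above the bench, jig x = -34 mm; the real pin is off with the same nest, always 68 mm from the tall one. Steel pin, 6 mm diameter, rising 20 mm above the land, 1 mm chamfer at its tip. The tall pin's tip is 10 mm higher, so the round hole goes on first.
- screwdriver: Loose red-handled screwdriver, 170 mm long, lying on the far side of the bench; leave alone.
- parts_bin: Loose open blue parts bin, 160 x 100 x 70 mm, on the left; origin under its centre; leave alone.
- tape_roll: Loose roll of amber tape lying flat, 90 mm across, 19 mm high, on the right; leave alone.
Mind the look-alikes: they are no part of the job. What is meant by the plate is not blue, and is the larger of those in its own colour. There is more than one size of the jig; the job needs the larger.

How it is judged:
At the end, for the whole second after the job is handed in: The plate lies flat on both lands over the pins: underside 34 to 37.5 mm above the bench at hole and slot, each within 9 mm of its own pin's nominal place (the nest's offset and the play included), tilt under 0.03 rad, at rest and released; bystanders within 20 mm of where they were (horizontal distance between plate_round_hole and tall_pin_about below 0.009 m and height (world z) of plate_round_hole between 0.034 and 0.0375 m and horizontal distance between plate_slot and short_pin_about below 0.009 m and height (world z) of plate_slot between 0.034 and 0.0375 m and angle between plate's own z axis and vertical below 0.03 rad and linear speed of plate below 0.01 m/s and contact force between plate and the fingers below 0.1 N and distance of each of screwdriver, parts_bin, tape_roll from where it was at the start of the episode below 0.02 m); the robot touches nothing.
It fails at once if a bystander (screwdriver, parts bin or tape roll) is moved by more than 20 mm (distance of any of screwdriver, parts_bin, tape_roll from where it was at the start of the episode above 0.02 m).
It also fails if it takes over 72 s, if anything falls off the work surface, if the arm or the gripper's body presses on something with over 40 N, if the wrist force passes 120 N, or if a joint passes its speed limit or range.

## Robot

A 6-joint arm with a two-finger parallel gripper is mounted at the origin on the work surface. World frame = base frame: x ahead of the robot, y to its left, z up, the work surface at z = 0. Lengths are in m, angles in rad, forces in N, time in s.
With the tool pointing down it reaches from about 0.35 to 0.925 m from the base axis. Payload 6.4 kg.
Tool frame: the origin (TCP) lies on the centre line of the jaws, within the pads' length; the fingertips stand 11 mm ahead of it and the grasp point (between the pads) lies 8 mm behind it; z points along the fingers, y is the line along which they close (so a half turn about z gives the same grasp; the last joint's range is limited). The gripper opens to 94 mm and grips with 3 to 60 N. Pads are 16 mm wide; open, the fingers measure 119 mm over their backs; the gripper's body (75 mm by 177 mm) begins 78 mm behind the grasp point.
Start: joints at [-1.311, 0.245, 1.558, -0, 1.339, -0.174], TCP at [0.273, -0.59, 0.216] pointing down, gripper open.
Joint ranges: [-3.13, 3.13], [-1.02, 2.26], [0.13, 2.54], [-0.95, 4.09], [0.21, 2.88], [-2.74, 2.74]. Speed limits (rad/s): [2.57, 2.57, 3.14, 3.14, 3.14, 3.14].

## Interface

Orientations are given as a unit quaternion [x, y, z, w].
In Python, from station import arm gives the robot as it stands.
- The arm moves only by the tool drive_tool, never from a script. Its argument "motion" is a list of rows, each an object of numbers: "x", "y", "z": the shift along the tool's x, y, z in m; "spin": the turn about the tool's z in rad; "gripper": the finger opening in m, from 0 to 0.094. A call has exactly 5 rows; each row is the pose to reach, as a shift and turn from the pose commanded when the call began, along the tool's axes at that moment; what a row does not reach only later rows make up. A row lasts 1/12 s, in which the tool goes at most 41.7 mm and 7.16 degrees, less where a joint would pass 70% of its speed; a pose out of reach is approached as far as the arm can. A call with a gripper value outside its range is refused whole. The fingers move at their own pace and stop on an object; "newtons" is the grip in N (left out, the last holds). Time passes only in rows, so rows that repeat a pose let the fingers close, or fill a call up. It gives the time, the measured TCP pose, the force, the opening and the grip force at its end, in the units of the state.
- arm.sense(): the state, without advancing time (a new reading comes with each control period).
- arm.get_image(name): name is "scene" or "side" or "wrist"; returns a dict with "image" (400x640x3 uint8, red, green, blue), "z_map" (400x640 float32, m along the optical axis (not along the pixel's ray), 0 where there is no reading), "fx", "fy", "cx", "cy" (pixels), "R" (3x3) and "t" (3): a world point X has camera coordinates R X + t; the wrist camera has in their place "tool_from_camera" (4x4, takes a point from camera to tool coordinates, whose origin is the TCP and whose axes are the flange's). Camera axes: x right, y down, z forward; pixel columns grow to the right and rows downward; lengths in m; the calibration is good to about 2 mm. The wrist camera is an equidistant fisheye: a pixel r from the principal point sees the ray r / f radians off the axis. A picture is of the moment at which its call begins: read the wrist's pose just before it.
- arm.sign_off(): hands the job in; it is judged then, once.
The state is a dict: "time_s": time; "joints": joint angles; "dq": joint speeds; "joint_torque": joint torques, N m; "ee_pos": TCP position; "orientation": TCP orientation; "contact_force": force on the tool from outside, world axes, zero at the start; "ft_torque": the same for the moment, N m; "opening": opening from 0.0 (shut) to 1.0 (fully open); "finger_force": force on a finger pad.
Only numpy, scipy, OpenCV 4.12 (cv2) and the standard library are available. Lean on these libraries where they do the work, as an engineer would, in place of code of your own. Each camera call takes 0.05 s, during which the arm holds its last target. There are 200 camera calls.

## Working session

There is one attempt and no reset: what is moved stays moved. The work goes in short steps, Python scripts to look and compute and a tool call to move; the robot and the scene stay as the last step left them, time stands still between calls to the robot, and variables do not carry over. Pictures are saved under pics/ and viewed, at most 10 in all, crops included, and the job is handed in when it is done.

Besides the shell and the picture viewer there is one more tool, called after "Call:" in YAML: its name, and indented under it one key for each argument. drive_tool: Moves the arm, as the interface text tells. Its arguments: {"type":"object","properties":{"motion":{"type":"array"},"newtons":{"type":"number"}},"required":["motion"]}

```bash
mkdir -p pics; ls
cat > h.py <<'E'
import numpy as np, cv2
from station import arm
def save(im,n,crop=None,scale=1):
    a=im["image"][:,:,::-1]
    if crop: x0,y0,x1,y1=crop; a=a[y0:y1,x0:x1]
    cv2.imwrite("pics/"+n,cv2.resize(a,None,fx=scale,fy=scale))
def pt(im,u,v,zw):
    R=np.array(im["R"]);t=np.array(im["t"]);c=-R.T@t
    d=R.T@np.array([(u-im["cx"])/im["fx"],(v-im["cy"])/im["fy"],1.]);return c+d*(zw-c[2])/d[2]
def cloud(im):
    z=im["z_map"];v,u=np.mgrid[:400,:640]
    P=np.stack([(u-im["cx"])/im["fx"]*z,(v-im["cy"])/im["fy"]*z,z],-1)
    return (P-np.array(im["t"]))@np.array(im["R"])
E
python3 - <<'E'
from h import *
import pickle
a=arm.get_image("scene");b=arm.get_image("side")
pickle.dump((a,b),open("i.pkl","wb"))
cv2.imwrite("pics/a.png",np.vstack([cv2.resize(x["image"][:,:,::-1],(480,300)) for x in(a,b)]))
save(a,"scene.png");save(b,"side.png")
for x in (a,b):print(x["fx"],x["cx"],-np.array(x["R"]).T@x["t"])
print(arm.sense())
E
```

```text
pics
491.3249175364888 328.6891525627024 [ 1.24292236 -0.4784182   1.25443854]
376.0459126302277 320.7020281668955 [0.12709993 0.61661421 0.66295499]
{'time_s': 0.1, 'joints': array([-1.31108373e+00,  2.45751095e-01,  1.55886779e+00, -1.05494163e-05,
        1.33868514e+00, -1.74112584e-01]), 'dq': array([ 5.75078092e-04, -3.44503017e-04, -3.59456213e-03,  1.12285815e-03,
       -8.38733431e-05,  1.79567092e-03]), 'joint_torque': array([-2.34534109e-04, -4.16919851e+01, -3.15525413e+01,  6.87469938e-02,
        3.09816026e-02, -5.06386630e-05]), 'ee_pos': array([ 0.27308607, -0.58928708,  0.21546422]), 'orientation': array([ 9.76565942e-01,  2.15216703e-01, -4.17396977e-05, -8.54682679e-04]), 'contact_force': array([ 0.02272706,  0.19124143, -0.3605864 ]), 'ft_torque': array([-0.00447715, -0.03237641, -0.00475504]), 'finger_force': 0.0, 'opening': 1.0008588787786319}
```

View pics/scene.png

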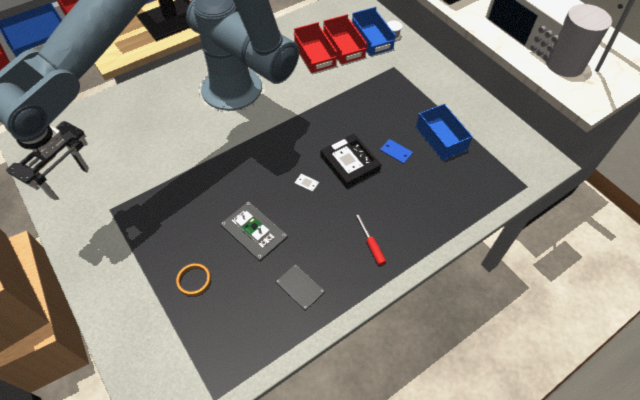

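View pics/side.png

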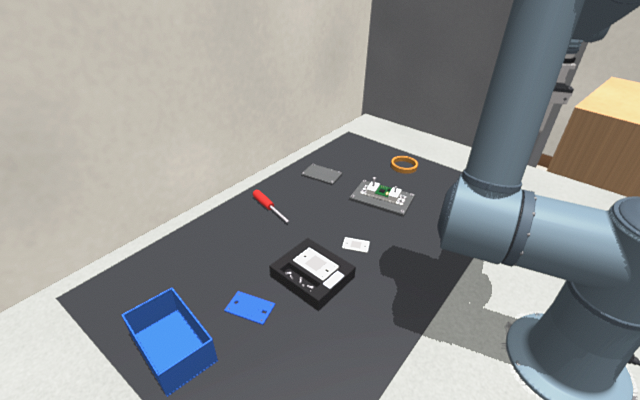

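Candidates for the plate are the silver one in the tray, scene (348,158); a smaller silver one on the mat, (307,182); and a blue one, (396,150). For the jig there is one with white lands and a green board, (254,230), and a bare dark plate, (300,286). By the description I choose the tray plate and the jig with the nest, and I check that in one crop.

Run:
```python
from h import *
import pickle
a,b=pickle.load(open("i.pkl","rb"))
A=a["image"][:,:,::-1];B=b["image"][:,:,::-1]
r=lambda I,x0,y0,x1,y1:cv2.resize(I[y0:y1,x0:x1],(390,290),interpolation=cv2.INTER_CUBIC)
cv2.imwrite("pics/c.png",np.vstack([np.hstack([r(A,310,125,391,190),r(A,215,195,296,260)]),np.hstack([r(B,265,230,365,308),r(B,345,165,425,223)])]))
```

```text
(no output)
```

View pics/c.png

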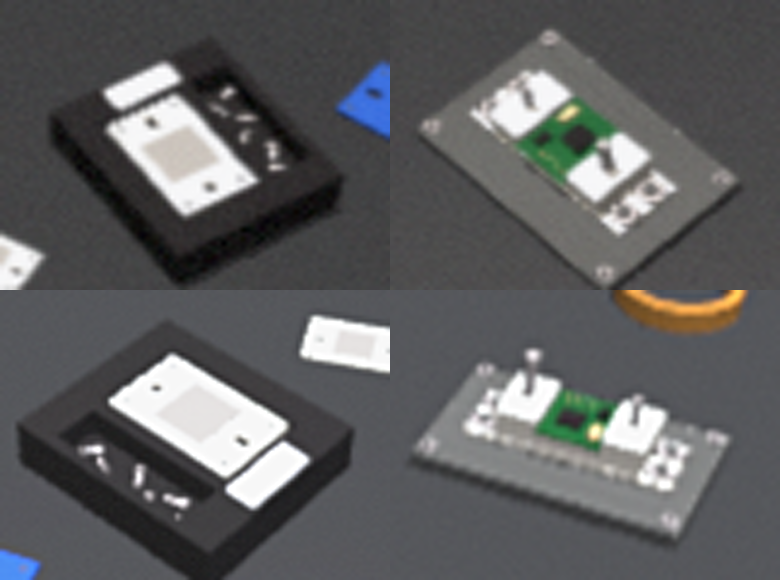

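The crop shows the tray plate with the compartment on its +y side and the label at the foot end (upper left in the scene view). The jig has its tall pin at the lower right in the scene view, and the other dark plate has no nest. Now I measure both.

Run:
```python
from h import *
import pickle
a,b=pickle.load(open("i.pkl","rb"))
def blobs(im,box,zs,lo=150):
    x0,y0,x1,y1=box
    I=im["image"].astype(int);m=((I.min(2)>lo)).astype(np.uint8)
    k=np.zeros_like(m);k[y0:y1,x0:x1]=m[y0:y1,x0:x1]
    n,l,s,c=cv2.connectedComponentsWithStats(k)
    for i in range(1,n):
        if s[i,4]<40: continue
        cs=cv2.findContours((l==i).astype(np.uint8),0,2)[0][0][:,0,:]
        P=np.array([pt(im,u,v,zs)[:2] for u,v in cs],np.float32)
        r=cv2.minAreaRect(P);print(np.round(c[i]),s[i,4],"ctr",np.round(r[0],4),"size",np.round(r[1],3),"ang",round(r[2],1))
print("scene plate");blobs(a,(320,130,385,190),.035)
print("side plate");blobs(b,(265,235,360,310),.035)
print("scene lands");blobs(a,(222,200,290,258),.036)
print("side lands");blobs(b,(345,170,418,215),.036)
# pin tips from crops: (u,v)
f=390/81;g=290/65
print("tall scene",pt(a,215+602/f-390/f,195+146/g,.066));print("short scene",pt(a,215+530/f-390/f,195+86/g,.056))
gx=390/80;gy=290/58
print("tall side",pt(b,345+(534-390)/gx,165+(353-290)/gy,.066),"short side",pt(b,345+(640-390)/gx,165+(402-290)/gy,.056))
for n,(u,v) in dict(c1=(549,38),c2=(431,127),c3=(604,272),c4=(724,178)).items(): print(n,pt(a,215+(u-390)/f,195+v/g,.012)[:2])
C=cloud(b);print("side z at plate",C[262,316],"scene",cloud(a)[158,348])
```

```text
scene plate
[339. 144.] 80 ctr [0.4488 0.1491] size [0.051 0.021] ang 87.9
[347. 159.] 432 ctr [0.5116 0.1338] size [0.058 0.093] ang 87.0
side plate
[351. 244.] 199 ctr [0.4843 0.0239] size [0.043 0.042] ang 25.1
[316. 263.] 764 ctr [0.5113 0.1317] size [0.06  0.096] ang 87.4
[333. 279.] 189 ctr [0.4489 0.1454] size [0.053 0.023] ang 87.8
scene lands
[242. 218.] 170 ctr [ 0.5122 -0.2438] size [0.036 0.053] ang 12.6
[260. 232.] 131 ctr [ 0.5812 -0.2254] size [0.029 0.048] ang 16.1
[266. 240.] 76 ctr [ 0.613  -0.2248] size [0.02  0.045] ang 10.1
side lands
[370. 188.] 157 ctr [ 0.577  -0.2133] size [0.053 0.077] ang 15.9
[397. 195.] 179 ctr [ 0.499 -0.233] size [0.056 0.085] ang 65.6
tall scene [ 0.58545088 -0.2267278   0.066     ]
short scene [ 0.51766608 -0.23674714  0.056     ]
tall side [ 0.57842361 -0.22721307  0.066     ] short side [ 0.50944105 -0.2375471   0.056     ]
c1 [ 0.46493506 -0.19923717]
c2 [ 0.48417848 -0.2927324 ]
c3 [ 0.63464095 -0.26133751]
c4 [ 0.61768063 -0.1677938 ]
side z at plate [0.51162397 0.12865514 0.0343359 ] scene [0.5081365  0.14096288 0.03048815]
```

Call:
drive_tool:
  motion:
    - {"x":0.025,"y":-0.028,"gripper":0.0}
    - {"x":0.05,"y":-0.056,"gripper":0.0}
    - {"x":0.075,"y":-0.084,"gripper":0.0}
    - {"x":0.1,"y":-0.112,"gripper":0.0}
    - {"x":0.127,"y":-0.139,"gripper":0.0}

```text
schema error: expected keys x, y, z, spin, gripper
```

Call:
drive_tool:
  motion:
    - {"x":0.025,"y":-0.028}
    - {"x":0.05,"y":-0.056}
    - {"x":0.075,"y":-0.084}
    - {"x":0.1,"y":-0.112}
    - {"x":0.127,"y":-0.139}

```text
schema error: expected keys x, y, z, spin, gripper
```

Call:
drive_tool:
  motion:
    - {"x":0.025,"y":-0.028}
    - {"x":0.05,"y":-0.056}
    - {"x":0.075,"y":-0.084}
    - {"x":0.1,"y":-0.112}
    - {"x":0.127,"y":-0.139}

```text
schema error: expected keys x, y, z, spin, gripper
```

Call:
drive_tool:
  motion:
    - {"x":0.025,"y":-0.028,"spin":0.1}
    - {"x":0.05,"y":-0.056,"spin":0.2}
    - {"x":0.075,"y":-0.084,"spin":0.3}
    - {"x":0.1,"y":-0.112,"spin":0.4}
    - {"x":0.127,"y":-0.139,"spin":0.484}

```text
schema error: expected keys x, y, z, spin, gripper
```

```bash
cat >> h.py <<'E'
from scipy.spatial.transform import Rotation as Ro
def pose():
    s=arm.sense();return s,np.array(s["ee_pos"]),Ro.from_quat(s["orientation"]).as_matrix()
def yaw(M): return np.arctan2(M[1,0],M[0,0])
def goto(x,y,z,ps):
    s,p,M=pose();d=M.T@(np.array([x,y,z])-p);sp=-(ps-yaw(M));sp=(sp+np.pi)%(2*np.pi)-np.pi
    print("at",np.round(p,4),"yaw",round(yaw(M),4),"t",round(s["time_s"],2),"-> shift",np.round(d,4),"spin",round(sp,4))
def wpt(im,p,M,u,v,zw):
    T=np.array(im["tool_from_camera"]);a,b=(u-im["cx"])/im["fx"],(v-im["cy"])/im["fy"];r=np.hypot(a,b)+1e-12
    d=np.array([a/r*np.sin(r),b/r*np.sin(r),np.cos(r)])
    d=M@T[:3,:3]@d;c=M@T[:3,3]+p
    return c+d*(zw-c[2])/d[2]
E
python3 - <<'E'
from h import *
import pickle
s,p,M=pose();im=arm.get_image("wrist");pickle.dump((im,p,M),open("w1.pkl","wb"));save(im,"w1.png")
print(p,yaw(M),s["joints"],s["contact_force"],s["time_s"],s["opening"]);print(im["fx"],im["cx"],im["cy"],im["tool_from_camera"])
E
```

```text
[ 0.27308607 -0.58928708  0.21546422] 0.43382737541005584 [-1.31108373e+00  2.45751095e-01  1.55886779e+00 -1.05494163e-05
  1.33868514e+00 -1.74112584e-01] [ 0.02272706  0.19124143 -0.3605864 ] 0.1 1.0008588787786319
309.70691628693146 316.9203469249719 197.66390765624917 [[ 5.32874881e-04 -9.64194317e-01 -2.65196220e-01  7.64966230e-02]
 [ 9.99999742e-01  6.41293414e-04 -3.22239590e-04  8.63921738e-04]
 [ 4.80770171e-04 -2.65195980e-01  9.64194410e-01 -1.67871433e-01]
 [ 0.00000000e+00  0.00000000e+00  0.00000000e+00  1.00000000e+00]]
```

View pics/w1.png

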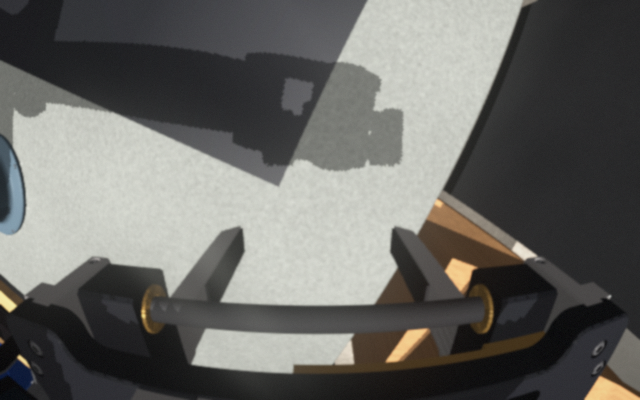

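All five keys are needed in every row; this picture only shows the start place, with nothing useful in it. I'll repeat the move with full rows.

Call:
drive_tool:
  motion:
    - {"x":0.025,"y":-0.028,"z":0,"spin":0,"gripper":0.0}
    - {"x":0.05,"y":-0.056,"z":0,"spin":0,"gripper":0.0}
    - {"x":0.075,"y":-0.084,"z":0,"spin":0,"gripper":0.0}
    - {"x":0.1,"y":-0.112,"z":0,"spin":0,"gripper":0.0}
    - {"x":0.127,"y":-0.139,"z":0,"spin":0,"gripper":0.0}

```text
time_s: 0.57
ee_pos: [0.3299, -0.4084, 0.2159]
orientation: [0.977, 0.215, -0.0, -0.0]
contact_force: [0.4, -0.2, 0.7]
opening: 0.682
finger_force: 0.0
```

Call:
drive_tool:
  motion:
    - {"x":0.025,"y":-0.028,"z":0,"spin":0,"gripper":0.0}
    - {"x":0.05,"y":-0.056,"z":0,"spin":0,"gripper":0.0}
    - {"x":0.075,"y":-0.084,"z":0,"spin":0,"gripper":0.0}
    - {"x":0.1,"y":-0.112,"z":0,"spin":0,"gripper":0.0}
    - {"x":0.127,"y":-0.139,"z":0,"spin":0,"gripper":0.0}

```text
time_s: 0.98
ee_pos: [0.3867, -0.2289, 0.2163]
orientation: [0.977, 0.215, -0.0, -0.0]
contact_force: [0.8, 0.3, 0.5]
opening: 0.328
finger_force: 0.0
```

Call:
drive_tool:
  motion:
    - {"x":0.025,"y":-0.028,"z":0,"spin":0,"gripper":0.0}
    - {"x":0.05,"y":-0.056,"z":0,"spin":0,"gripper":0.0}
    - {"x":0.075,"y":-0.084,"z":0,"spin":0,"gripper":0.0}
    - {"x":0.1,"y":-0.112,"z":0,"spin":0,"gripper":0.0}
    - {"x":0.127,"y":-0.139,"z":0,"spin":0,"gripper":0.0}

```text
time_s: 1.4
ee_pos: [0.4435, -0.0493, 0.2164]
orientation: [0.977, 0.215, 0.0, 0.0]
contact_force: [-0.9, -0.5, 0.4]
opening: 0.01
finger_force: 0.0
```

Call:
drive_tool:
  motion:
    - {"x":0.025,"y":-0.028,"z":0,"spin":0.1,"gripper":0.0}
    - {"x":0.05,"y":-0.056,"z":0,"spin":0.2,"gripper":0.0}
    - {"x":0.075,"y":-0.084,"z":0,"spin":0.3,"gripper":0.0}
    - {"x":0.1,"y":-0.112,"z":0,"spin":0.4,"gripper":0.0}
    - {"x":0.127,"y":-0.139,"z":0,"spin":0.484,"gripper":0.0}

```text
time_s: 1.82
ee_pos: [0.5003, 0.1303, 0.2163]
orientation: [1.0, -0.027, -0.0, 0.0]
contact_force: [1.2, -0.4, -0.3]
opening: 0.004
finger_force: 0.0
```

Run:
```python
from h import *
import pickle
s,p,M=pose();im=arm.get_image("wrist");pickle.dump((im,p,M),open("w2.pkl","wb"));save(im,"w2.png")
print(p,yaw(M),s["joints"],s["contact_force"],s["time_s"],s["opening"])
```

```text
[0.50027017 0.13033667 0.2162995 ] -0.05448084130634354 [ 3.53259002e-02 -6.99097168e-02  1.89458875e+00 -5.17154404e-05
  1.31711520e+00  1.66061605e+00] [ 1.16580625 -0.3909721  -0.29637026] 1.8167 0.003725857041343538
```

View pics/w2.png

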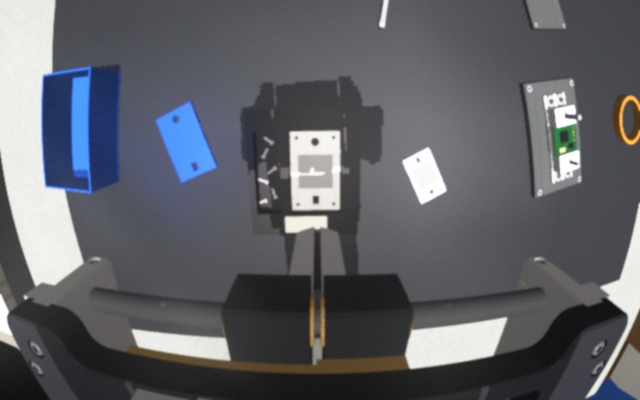

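The wrist view shows the tray plate, round hole about (315,142) at the head (+x) and slot about (316,200) at the foot, with the small plate, blue plate and jig away to the sides.

Run:
```python
from h import *
import pickle
im,p,M=pickle.load(open("w2.pkl","rb"))
I=im["image"].astype(int);m=np.zeros((400,640),np.uint8);m[125:213,275:355]=(I.min(2)>110)[125:213,275:355]
n,l,s,c=cv2.connectedComponentsWithStats(m);i=1+np.argmax(s[1:,4])
cs=cv2.findContours((l==i).astype(np.uint8),0,2)[0][0][:,0]
P=np.array([wpt(im,p,M,u,v,.035)[:2] for u,v in cs],np.float32);r=cv2.minAreaRect(P);print(s[i],r,np.round(cv2.boxPoints(r),4))
for u0,v0 in((315,142),(316,200)):
    w=255-I[v0-8:v0+9,u0-8:u0+9].min(2);w=np.where(w>130,w-100,0);vv,uu=np.mgrid[-8:9,-8:9]
    u,v=u0+(uu*w).sum()/w.sum(),v0+(vv*w).sum()/w.sum();print("hole",u,v,wpt(im,p,M,u,v,.035)[:2])
a,b=pickle.load(open("i.pkl","rb"))
for nm,(u,v) in dict(drv_tip=(358,215),drv_end=(383,265),dark1=(278,286),dark2=(298,265),small=(307,182)).items(): print(nm,pt(a,u,v,.005)[:2])
```

```text
[ 289  130   59   81 4088] ((0.5127264857292175, 0.12748107314109802), (0.06669694185256958, 0.09387826174497604), 86.93112182617188) [[0.4641 0.0967]
 [0.5578 0.0917]
 [0.5614 0.1583]
 [0.4676 0.1633]]
hole 314.5344827586207 141.41034482758621 [0.54678173 0.12955557]
hole 315.218929677134 199.1968155683326 [0.47930864 0.13250527]
drv_tip [0.68241189 0.05018112]
drv_end [0.85306654 0.00841296]
dark1 [ 0.73810324 -0.26566393]
dark2 [ 0.71681723 -0.1865155 ]
small [ 0.49602291 -0.00736077]
```

Call:
drive_tool:
  motion:
    - {"x":-0.008,"y":-0.001,"z":0.035,"spin":-0.008,"gripper":0.0}
    - {"x":-0.019,"y":-0.001,"z":0.075,"spin":-0.008,"gripper":0.0}
    - {"x":-0.019,"y":-0.001,"z":0.115,"spin":-0.008,"gripper":0.0}
    - {"x":-0.019,"y":-0.001,"z":0.15,"spin":-0.008,"gripper":0.0}
    - {"x":-0.019,"y":-0.001,"z":0.165,"spin":-0.008,"gripper":0.0}

```text
time_s: 2.28
ee_pos: [0.4774, 0.1301, 0.0464]
orientation: [1.0, -0.021, -0.004, 0.0]
contact_force: [-0.2, -0.1, -0.1]
opening: 0.007
finger_force: 0.0
```

Call:
drive_tool:
  motion:
    - {"x":0,"y":0,"z":0.003,"spin":0,"gripper":0.0}
    - {"x":0,"y":0,"z":0.006,"spin":0,"gripper":0.0}
    - {"x":0,"y":0,"z":0.009,"spin":0,"gripper":0.0}
    - {"x":0,"y":0,"z":0.011,"spin":0,"gripper":0.0}
    - {"x":0,"y":0,"z":0.013,"spin":0,"gripper":0.0}

```text
time_s: 2.7
ee_pos: [0.4828, 0.1302, 0.0398]
orientation: [1.0, -0.021, 0.002, -0.0]
contact_force: [-0.2, 0.7, -0.7]
opening: 0.005
finger_force: 0.0
```

Call:
drive_tool:
  motion:
    - {"x":0,"y":0,"z":0.001,"spin":0,"gripper":0.0}
    - {"x":0,"y":0,"z":0.002,"spin":0,"gripper":0.0}
    - {"x":0,"y":0,"z":0.003,"spin":0,"gripper":0.0}
    - {"x":0,"y":0,"z":0.003,"spin":0,"gripper":0.0}
    - {"x":0,"y":0,"z":0.003,"spin":0,"gripper":0.0}

```text
time_s: 3.12
ee_pos: [0.4824, 0.1302, 0.0367]
orientation: [1.0, -0.021, 0.001, -0.0]
contact_force: [-2.1, 0.8, 6.3]
opening: 0.003
finger_force: 3.1
```

Call:
drive_tool:
  motion:
    - {"x":0,"y":0,"z":0.0015,"spin":0,"gripper":0.0}
    - {"x":-0.001,"y":0,"z":0.0025,"spin":0,"gripper":0.0}
    - {"x":-0.002,"y":0,"z":0.003,"spin":0,"gripper":0.0}
    - {"x":-0.003,"y":0,"z":0.0035,"spin":0,"gripper":0.0}
    - {"x":-0.004,"y":0,"z":0.004,"spin":0,"gripper":0.0}

```text
time_s: 3.53
ee_pos: [0.4824, 0.1302, 0.036]
orientation: [1.0, -0.021, 0.005, 0.0]
contact_force: [-0.6, -1.2, 20.9]
opening: 0.003
finger_force: 9.5
```

Call:
drive_tool:
  motion:
    - {"x":-0.001,"y":0,"z":0.0005,"spin":0,"gripper":0.0}
    - {"x":-0.002,"y":0,"z":0.001,"spin":0,"gripper":0.0}
    - {"x":-0.003,"y":0,"z":0.0015,"spin":0,"gripper":0.0}
    - {"x":-0.0035,"y":0,"z":0.0018,"spin":0,"gripper":0.0}
    - {"x":-0.0035,"y":0,"z":0.0018,"spin":0,"gripper":0.0}

```text
time_s: 3.95
ee_pos: [0.4821, 0.1303, 0.0359]
orientation: [1.0, -0.021, 0.009, 0.0]
contact_force: [3.5, -2.2, 22.0]
opening: 0.01
finger_force: 8.8
```

Call:
drive_tool:
  motion:
    - {"x":0,"y":0,"z":-0.0005,"spin":0,"gripper":0.0}
    - {"x":-0.001,"y":0,"z":-0.001,"spin":0,"gripper":0.0}
    - {"x":-0.001,"y":0,"z":-0.0015,"spin":0,"gripper":0.0}
    - {"x":-0.001,"y":0,"z":-0.002,"spin":0,"gripper":0.0}
    - {"x":-0.001,"y":0,"z":-0.002,"spin":0,"gripper":0.0}

```text
time_s: 4.37
ee_pos: [0.4747, 0.1306, 0.033]
orientation: [1.0, -0.021, 0.002, -0.0]
contact_force: [1.6, -0.3, 6.0]
opening: 0.003
finger_force: 2.6
```

Run:
```python
from h import *
s,p,M=pose();print(p,M.round(4),s["contact_force"],s["ft_torque"])
im=arm.get_image("wrist");im2=arm.get_image("side")
A=im["image"][110:260,220:420,::-1];B=im2["image"][215:315,250:383,::-1]
cv2.imwrite("pics/p1.png",np.hstack([cv2.resize(x,(400,300),interpolation=cv2.INTER_CUBIC) for x in(A,B)]))
```

```text
[0.47468359 0.13060732 0.0329872 ] [[ 9.991e-01 -4.220e-02  3.600e-03]
 [-4.220e-02 -9.991e-01  2.000e-04]
 [ 3.600e-03 -4.000e-04 -1.000e+00]] [ 1.62417089 -0.32991648  5.99971771] [ 0.05631786 -0.34424279  0.00176638]
```

View pics/p1.png

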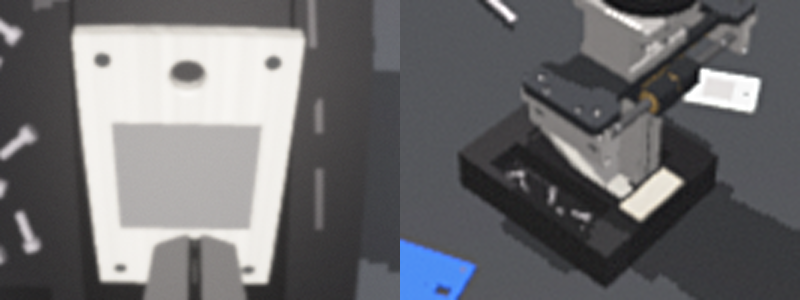

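The plate is tipped up, and it slid about 7.7 mm down the ramp as expected. I'll nudge it slightly more toward the wall, then lift off and check that it stays.

Call:
drive_tool:
  motion:
    - {"x":-0.001,"y":0,"z":0.0003,"spin":0,"gripper":0.0}
    - {"x":-0.002,"y":0,"z":0.0006,"spin":0,"gripper":0.0}
    - {"x":-0.002,"y":0,"z":0.0006,"spin":0,"gripper":0.0}
    - {"x":-0.002,"y":0,"z":-0.002,"spin":0,"gripper":0.0}
    - {"x":-0.001,"y":0,"z":-0.01,"spin":0,"gripper":0.0}

```text
time_s: 4.88
ee_pos: [0.472, 0.1304, 0.0406]
orientation: [1.0, -0.021, 0.0, 0.0]
contact_force: [3.4, 0.3, -2.2]
opening: 0.005
finger_force: 1.6
```

Call:
drive_tool:
  motion:
    - {"x":0,"y":0,"z":-0.02,"spin":0,"gripper":0.0}
    - {"x":0,"y":0,"z":-0.05,"spin":0,"gripper":0.03}
    - {"x":0.0,"y":0,"z":-0.085,"spin":0,"gripper":0.094}
    - {"x":0.0,"y":0,"z":-0.11,"spin":0,"gripper":0.094}
    - {"x":0.0,"y":0,"z":-0.12,"spin":0,"gripper":0.094}

```text
time_s: 5.3
ee_pos: [0.4732, 0.1307, 0.1649]
orientation: [1.0, -0.021, 0.002, -0.0]
contact_force: [0.8, 0.0, 0.5]
opening: 0.256
finger_force: 0.0
```

Run:
```python
from h import *
import pickle
s,p,M=pose();im=arm.get_image("wrist");pickle.dump((im,p,M),open("w3.pkl","wb"))
print(p,yaw(M),s["contact_force"])
I=im["image"].astype(int);m=np.zeros((400,640),np.uint8);m[60:260,220:420]=(I.min(2)>110)[60:260,220:420]
n,l,st,c=cv2.connectedComponentsWithStats(m)
for i in range(1,n):
    if st[i,4]>300: print(st[i],c[i])
save(im,"w3.png",(220,60,420,260),2)
goto(.539,.130,.12,-.046)
```

```text
[0.47323611 0.13071559 0.16485114] -0.04206532051986609 [0.82972754 0.01392298 0.5488126 ]
[401 117  19  66 658] [413.37234043 149.95592705]
[ 284  118   64   81 4676] [314.50149701 156.63515825]
[ 277  207   51   22 1047] [301.97230181 216.84718243]
at [0.4736 0.1307 0.1651] yaw -0.042 t 5.35 -> shift [ 0.0651 -0.002   0.0454] spin 0.004
```

View pics/w3.png

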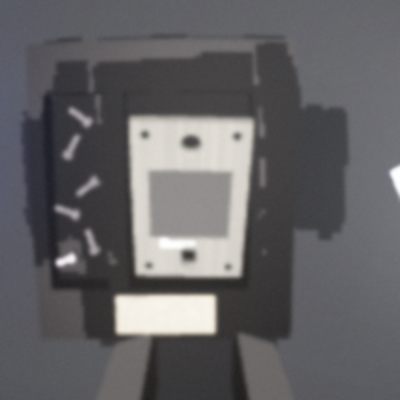

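The plate stays tipped (its head end looks wider, rows 118–198). I work out where the head edge is for the grip.

Run:
```python
from h import *
import pickle
im,p,M=pickle.load(open("w3.pkl","rb"))
L=wpt(im,p,M,284.5,119,.0525);R=wpt(im,p,M,346.5,119,.0525);print(L,R,np.linalg.norm(L-R))
c=(L+R)/2;h=wpt(im,p,M,315.5,131,.050);print(c,h)
goto(c[0]-.010,c[1],.0505,-.046)
```

```text
[0.54793332 0.15585401 0.0525    ] [0.545576   0.10015946 0.0525    ] 0.05574441461409475
[0.54675466 0.12800673 0.0525    ] [0.53552429 0.12847754 0.05      ]
at [0.4736 0.1307 0.1651] yaw -0.042 t 5.35 -> shift [6.260e-02 1.000e-04 1.149e-01] spin 0.004
```

Call:
drive_tool:
  motion:
    - {"x":0.03,"y":0,"z":0,"spin":0.004,"gripper":0.094}
    - {"x":0.06,"y":0,"z":0.0,"spin":0.004,"gripper":0.094}
    - {"x":0.063,"y":0,"z":0.02,"spin":0.004,"gripper":0.094}
    - {"x":0.063,"y":0,"z":0.04,"spin":0.004,"gripper":0.094}
    - {"x":0.063,"y":0,"z":0.05,"spin":0.004,"gripper":0.094}

```text
time_s: 5.77
ee_pos: [0.5321, 0.1277, 0.1066]
orientation: [1.0, -0.023, -0.004, 0.0]
contact_force: [-1.3, 0.5, 0.1]
opening: 0.654
finger_force: 0.0
```

Call:
drive_tool:
  motion:
    - {"x":0,"y":0,"z":0,"spin":0,"gripper":0.094}
    - {"x":0,"y":0,"z":0.0,"spin":0,"gripper":0.094}
    - {"x":0,"y":0,"z":0.02,"spin":0,"gripper":0.094}
    - {"x":0,"y":0,"z":0.04,"spin":0,"gripper":0.094}
    - {"x":0,"y":0,"z":0.055,"spin":0,"gripper":0.094}

```text
time_s: 6.18
ee_pos: [0.5352, 0.128, 0.0567]
orientation: [1.0, -0.023, 0.001, -0.0]
contact_force: [-0.5, 0.4, -0.5]
opening: 0.985
finger_force: 0.0
```

Call:
drive_tool:
  motion:
    - {"x":0,"y":0,"z":0.006,"spin":0,"gripper":0.094}
    - {"x":0,"y":0,"z":0.0085,"spin":0,"gripper":0.094}
    - {"x":0,"y":0,"z":0.0085,"spin":0,"gripper":0.08}
    - {"x":0,"y":0,"z":0.0085,"spin":0,"gripper":0.07}
    - {"x":0,"y":0,"z":0.0085,"spin":0,"gripper":0.064}

```text
time_s: 6.6
ee_pos: [0.536, 0.128, 0.0495]
orientation: [1.0, -0.023, 0.001, -0.0]
contact_force: [0.4, -0.4, 0.7]
opening: 0.829
finger_force: 0.0
```

Call:
drive_tool:
  motion:
    - {"x":0.0,"y":0,"z":0,"spin":0,"gripper":0.05}
    - {"x":0,"y":0,"z":0,"spin":0,"gripper":0.05}
    - {"x":0,"y":0,"z":0,"spin":0,"gripper":0.05}
    - {"x":0,"y":0,"z":0,"spin":0,"gripper":0.05}
    - {"x":0,"y":0,"z":0,"spin":0,"gripper":0.05}
  newtons: 25

```text
time_s: 7.02
ee_pos: [0.5358, 0.1285, 0.0489]
orientation: [1.0, -0.023, 0.001, -0.001]
contact_force: [1.2, 4.0, 2.0]
opening: 0.592
finger_force: 24.9
```

Call:
drive_tool:
  motion:
    - {"x":0.0,"y":0,"z":0,"spin":0,"gripper":0.05}
    - {"x":0,"y":0,"z":-0.004,"spin":0,"gripper":0.05}
    - {"x":0,"y":0,"z":-0.01,"spin":0,"gripper":0.05}
    - {"x":0,"y":0,"z":-0.02,"spin":0,"gripper":0.05}
    - {"x":0,"y":0,"z":-0.04,"spin":0,"gripper":0.05}

```text
time_s: 7.43
ee_pos: [0.5328, 0.1274, 0.0866]
orientation: [1.0, -0.023, -0.003, 0.001]
contact_force: [-0.2, -0.4, -1.2]
opening: 0.594
finger_force: 24.9
```

Call:
drive_tool:
  motion:
    - {"x":0.0,"y":0.0,"z":-0.03,"spin":0,"gripper":0.05}
    - {"x":0.01,"y":0.02,"z":-0.04,"spin":0,"gripper":0.05}
    - {"x":0.025,"y":0.05,"z":-0.04,"spin":-0.05,"gripper":0.05}
    - {"x":0.045,"y":0.08,"z":-0.04,"spin":-0.13,"gripper":0.05}
    - {"x":0.065,"y":0.11,"z":-0.04,"spin":-0.215,"gripper":0.05}

```text
time_s: 7.85
ee_pos: [0.595, 0.0131, 0.1295]
orientation: [0.996, 0.087, -0.0, 0.001]
contact_force: [0.6, 0.9, -1.1]
opening: 0.59
finger_force: 24.9
```

Run:
```python
from h import *
goto(.63,-.06,.07,.17)
```

```text
at [0.595  0.0131 0.1295] yaw 0.174 t 7.85 -> shift [0.0218 0.078  0.0596] spin 0.004
```

Call:
drive_tool:
  motion:
    - {"x":0.007,"y":0.025,"z":0.0,"spin":0,"gripper":0.05}
    - {"x":0.015,"y":0.05,"z":0.01,"spin":0,"gripper":0.05}
    - {"x":0.022,"y":0.078,"z":0.03,"spin":0,"gripper":0.05}
    - {"x":0.022,"y":0.078,"z":0.055,"spin":0,"gripper":0.05}
    - {"x":0.022,"y":0.078,"z":0.07,"spin":0,"gripper":0.05}

```text
time_s: 8.27
ee_pos: [0.6286, -0.0605, 0.0566]
orientation: [0.997, 0.083, -0.002, 0.0]
contact_force: [-0.4, 1.0, -1.4]
opening: 0.593
finger_force: 24.9
```

Call:
drive_tool:
  motion:
    - {"x":0,"y":0,"z":0.005,"spin":0,"gripper":0.05}
    - {"x":0,"y":0,"z":0.01,"spin":0,"gripper":0.05}
    - {"x":0,"y":0,"z":0.015,"spin":0,"gripper":0.05}
    - {"x":0,"y":0,"z":0.019,"spin":0,"gripper":0.05}
    - {"x":0,"y":0,"z":0.022,"spin":0,"gripper":0.05}
  newtons: 5

```text
time_s: 8.68
ee_pos: [0.6306, -0.0582, 0.0373]
orientation: [0.996, 0.085, 0.001, 0.001]
contact_force: [1.4, 0.9, 0.7]
opening: 0.589
finger_force: 5.0
```

Pivoting works with low forces. I continue down, then release.

Call:
drive_tool:
  motion:
    - {"x":0,"y":0,"z":0.005,"spin":0,"gripper":0.05}
    - {"x":0,"y":0,"z":0.01,"spin":0,"gripper":0.05}
    - {"x":0,"y":0,"z":0.015,"spin":0,"gripper":0.05}
    - {"x":0,"y":0,"z":0.019,"spin":0,"gripper":0.05}
    - {"x":0,"y":0,"z":0.02,"spin":0,"gripper":0.05}
  newtons: 4

```text
time_s: 9.1
ee_pos: [0.6289, -0.058, 0.015]
orientation: [0.996, 0.084, -0.001, -0.0]
contact_force: [-0.5, -0.9, -0.1]
opening: 0.595
finger_force: 4.0
```

Call:
drive_tool:
  motion:
    - {"x":0,"y":0,"z":0.002,"spin":0,"gripper":0.06}
    - {"x":0,"y":0,"z":0.002,"spin":0,"gripper":0.075}
    - {"x":0,"y":0,"z":0.0,"spin":0,"gripper":0.085}
    - {"x":0,"y":0,"z":-0.05,"spin":0,"gripper":0.085}
    - {"x":0,"y":0,"z":-0.09,"spin":0,"gripper":0.085}

```text
time_s: 9.52
ee_pos: [0.6271, -0.0576, 0.0976]
orientation: [0.996, 0.084, -0.003, -0.001]
contact_force: [1.4, -0.2, -0.6]
opening: 0.88
finger_force: 0.0
```

Call:
drive_tool:
  motion:
    - {"x":-0.02,"y":0,"z":-0.03,"spin":0,"gripper":0.085}
    - {"x":-0.04,"y":0,"z":-0.06,"spin":0,"gripper":0.085}
    - {"x":-0.05,"y":0,"z":-0.07,"spin":0,"gripper":0.085}
    - {"x":-0.05,"y":0,"z":-0.07,"spin":0,"gripper":0.085}
    - {"x":-0.05,"y":0,"z":-0.07,"spin":0,"gripper":0.085}

```text
time_s: 9.93
ee_pos: [0.5806, -0.0667, 0.1703]
orientation: [0.996, 0.084, 0.001, 0.0]
contact_force: [0.3, -0.8, -0.4]
opening: 0.906
finger_force: 0.0
```

Run:
```python
from h import *
import pickle
s,p,M=pose();im=arm.get_image("wrist");pickle.dump((im,p,M),open("w4.pkl","wb"));save(im,"w4.png")
print(p,yaw(M),s["contact_force"])
I=im["image"].astype(int);m=(I.min(2)>120).astype(np.uint8)
n,l,st,c=cv2.connectedComponentsWithStats(m)
for i in range(1,n):
    if 300<st[i,4]<9000:
        cs=cv2.findContours((l==i).astype(np.uint8),0,2)[0][0][:,0]
        P=np.array([wpt(im,p,M,u,v,.005)[:2] for u,v in cs],np.float32);r=cv2.minAreaRect(P);print(st[i],r)
```

```text
[ 0.58060983 -0.06671633  0.17026517] 0.1683405535392203 [ 0.34734205 -0.82101925 -0.39271531]
[ 446    0   58  100 4873] ((0.7746852040290833, -0.2225673943758011), (0.11605977267026901, 0.07484626024961472), 10.714813232421875)
[ 554    0   86  305 8981] ((0.7008935213088989, -0.5894457697868347), (0.5931960940361023, 0.2709549069404602), 26.373764038085938)
[228   4  37  76 606] ((0.727055549621582, 0.035742320120334625), (0.010101131163537502, 0.09060066938400269), 78.09625244140625)
[ 290  127   62   88 4554] ((0.5961874127388, -0.06927793473005295), (0.09756797552108765, 0.06767686456441879), 9.705615997314453)
[ 407  165   87  126 6972] ((0.5488439798355103, -0.23762181401252747), (0.17010197043418884, 0.11181434243917465), 11.390008926391602)
[ 235  218   48   55 1366] ((0.49527817964553833, -0.011825162917375565), (0.06628363579511642, 0.040752336382865906), 24.870309829711914)
[116 253  35  16 338] ((0.43499016761779785, 0.1669931411743164), (0.019968440756201744, 0.06131341680884361), 9.813165664672852)
[  0 262  22  56 506] ((0.21569618582725525, 0.5535194873809814), (0.07811576128005981, 0.20758843421936035), 62.33024597167969)
```

View pics/w4.png

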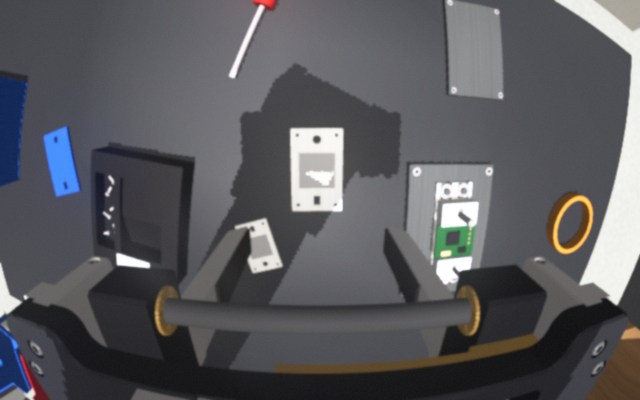

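The plate now lies flat on the mat, holes at about (317,139) and (317,200). The bystanders are undisturbed and the jig is to the right. I look at the pins from above before regripping.

Call:
drive_tool:
  motion:
    - {"x":-0.02,"y":0.03,"z":0,"spin":0,"gripper":0.085}
    - {"x":-0.04,"y":0.065,"z":0,"spin":0,"gripper":0.085}
    - {"x":-0.06,"y":0.1,"z":0,"spin":0,"gripper":0.085}
    - {"x":-0.08,"y":0.135,"z":0,"spin":-0.015,"gripper":0.085}
    - {"x":-0.094,"y":0.158,"z":0,"spin":-0.03,"gripper":0.085}

```text
time_s: 10.4
ee_pos: [0.5128, -0.2403, 0.1674]
orientation: [0.995, 0.099, -0.001, -0.001]
contact_force: [0.5, -0.4, 0.4]
opening: 0.898
finger_force: 0.0
```

Call:
drive_tool:
  motion:
    - {"x":0,"y":0,"z":0,"spin":0,"gripper":0.085}
    - {"x":0,"y":0,"z":0,"spin":0,"gripper":0.085}
    - {"x":0,"y":0,"z":0,"spin":0,"gripper":0.085}
    - {"x":0,"y":0,"z":0,"spin":0,"gripper":0.085}
    - {"x":0,"y":0,"z":0,"spin":0,"gripper":0.085}

```text
time_s: 10.82
ee_pos: [0.5146, -0.2368, 0.1689]
orientation: [0.995, 0.1, -0.0, -0.0]
contact_force: [1.0, 0.0, 0.7]
opening: 0.903
finger_force: 0.0
```

Run:
```python
from h import *
import pickle
im,p,M=pickle.load(open("w4.pkl","rb"));I=im["image"].astype(int)
Q=[]
for u0,v0 in((317,139),(317,200)):
    w=255-I[v0-8:v0+9,u0-8:u0+9].min(2);w=np.where(w>130,w-100,0);vv,uu=np.mgrid[-8:9,-8:9]
    u,v=u0+(uu*w).sum()/w.sum(),v0+(vv*w).sum()/w.sum();q=wpt(im,p,M,u,v,.005)[:2];Q.append(q);print("hole",u,v,q)
d=Q[0]-Q[1];print(np.linalg.norm(d),np.arctan2(d[1],d[0]),(Q[0]+Q[1])/2)
s,p,M=pose();im=arm.get_image("wrist");pickle.dump((im,p,M),open("w5.pkl","wb"));save(im,"w5.png",(220,60,420,260),3)
print(p,yaw(M))
```

```text
hole 316.3559236947791 139.03062248995985 [ 0.6305355  -0.05861204]
hole 316.515766969535 199.88936397648317 [ 0.56373268 -0.07015715]
0.06779310889899276 0.17113321253881042 [ 0.59713409 -0.06438459]
[ 0.5146249  -0.23681523  0.16894495] 0.2006814371587041
```

View pics/w5.png

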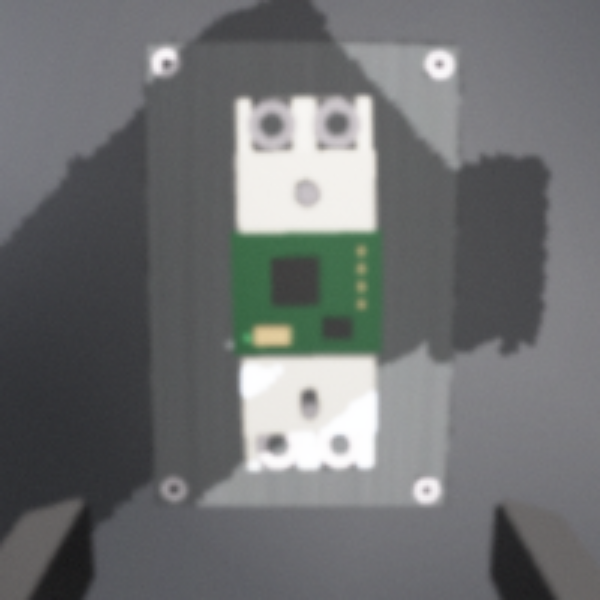

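The jig is seen from above: tall-pin tip at crop (306,193), i.e. pixel (322,124.3); short-pin tip about crop (309,409), i.e. (323,196.3). The base screws are at crop (165,62), (440,64), (173,489) and (427,490).

Run:
```python
from h import *
import pickle
im,p,M=pickle.load(open("w5.pkl","rb"))
f=lambda u,v,z:wpt(im,p,M,220+u/3-.33,60+v/3-.33,z)[:2]
T=f(306,193,.066)
for n,q in dict(T=T,Stip=f(309,409,.056),Sbase=f(308.5,391,.036)).items():
    d=T-q;print(n,q,np.linalg.norm(d),np.arctan2(d[1],d[0]))
c=[f(u,v,.012) for u,v in((165,62),(440,64),(427,490),(173,489))];print(np.mean(c,0),c[0]-c[3],c[1]-c[2])
# land outline edges: left/right columns give nest yaw
l=[f(240,160,.036),f(245,440,.036),f(375,160,.036),f(376,440,.036)];
for a,b in((0,1),(2,3)): d=l[a]-l[b];print("edge yaw",np.arctan2(d[1],d[0]))
m=(l[0]+l[2]-l[1]-l[3]);print(np.arctan2(m[1],m[0]),(l[0]+l[2])/2,"w",np.linalg.norm(l[0]-l[2]))
goto(.597,-.0645,.05,.171)
```

```text
T [ 0.58258619 -0.22799167] 0.0 0.0
Stip [ 0.51684742 -0.24269711] 0.06736345677219518 0.2200721255691837
Sbase [ 0.51768376 -0.24269096] 0.06654618117583662 0.22272542269663587
[ 0.55028567 -0.23381914] [0.15221111 0.03042683] [0.15217723 0.03036296]
edge yaw 0.2089468185338694
edge yaw 0.22165281627796435
0.21530488310082413 [ 0.59246109 -0.22689856] w 0.0432435889668306
at [ 0.5146 -0.2369  0.1691] yaw 0.2006 t 10.87 -> shift [ 0.1151 -0.1525  0.1192] spin 0.0296
```

Call:
drive_tool:
  motion:
    - {"x":0.023,"y":-0.03,"z":0,"spin":0.0,"gripper":0.085}
    - {"x":0.046,"y":-0.061,"z":0,"spin":0.0,"gripper":0.085}
    - {"x":0.069,"y":-0.092,"z":0,"spin":0.01,"gripper":0.085}
    - {"x":0.092,"y":-0.122,"z":0,"spin":0.02,"gripper":0.085}
    - {"x":0.115,"y":-0.1525,"z":0,"spin":0.03,"gripper":0.085}

```text
time_s: 11.28
ee_pos: [0.5975, -0.0633, 0.1697]
orientation: [0.996, 0.085, 0.0, 0.0]
contact_force: [-0.3, -1.0, -0.0]
opening: 0.902
finger_force: 0.0
```

Call:
drive_tool:
  motion:
    - {"x":0,"y":0,"z":0.03,"spin":0,"gripper":0.085}
    - {"x":0,"y":0,"z":0.06,"spin":0,"gripper":0.085}
    - {"x":0,"y":0,"z":0.09,"spin":0,"gripper":0.085}
    - {"x":0,"y":0,"z":0.11,"spin":0,"gripper":0.08}
    - {"x":0,"y":0,"z":0.12,"spin":0,"gripper":0.075}

```text
time_s: 11.7
ee_pos: [0.5948, -0.0642, 0.0461]
orientation: [0.996, 0.085, -0.002, -0.001]
contact_force: [-0.4, -0.5, 0.7]
opening: 0.822
finger_force: 0.0
```

Call:
drive_tool:
  motion:
    - {"x":0,"y":0,"z":0.01,"spin":0,"gripper":0.075}
    - {"x":0,"y":0,"z":0.02,"spin":0,"gripper":0.075}
    - {"x":0,"y":0,"z":0.028,"spin":0,"gripper":0.075}
    - {"x":0,"y":0,"z":0.033,"spin":0,"gripper":0.07}
    - {"x":0,"y":0,"z":0.036,"spin":0,"gripper":0.066}

```text
time_s: 12.12
ee_pos: [0.597, -0.066, 0.0134]
orientation: [0.996, 0.084, 0.0, 0.0]
contact_force: [0.1, 0.3, 0.1]
opening: 0.719
finger_force: 0.0
```

Run:
```python
from h import *
s,p,M=pose();print(s["contact_force"],s["opening"])
goto(.597,-.0645,.0125,.171)
```

```text
[0.11533413 0.31432023 0.1144529 ] 0.7185554455460057
at [ 0.597  -0.066   0.0134] yaw 0.1687 t 12.12 -> shift [ 0.0002 -0.0015  0.0009] spin -0.0023
```

Call:
drive_tool:
  motion:
    - {"x":0,"y":-0.001,"z":0.001,"spin":0,"gripper":0.064}
    - {"x":0,"y":-0.001,"z":0.0012,"spin":0,"gripper":0.05}
    - {"x":0,"y":-0.001,"z":0.0012,"spin":0,"gripper":0.05}
    - {"x":0,"y":-0.001,"z":0.0012,"spin":0,"gripper":0.05}
    - {"x":0,"y":-0.001,"z":0.0012,"spin":0,"gripper":0.05}
  newtons: 30

```text
time_s: 12.53
ee_pos: [0.597, -0.065, 0.0127]
orientation: [0.996, 0.084, 0.0, 0.0]
contact_force: [0.3, -0.1, 0.1]
opening: 0.589
finger_force: 30.0
```

Call:
drive_tool:
  motion:
    - {"x":0,"y":0,"z":0,"spin":0,"gripper":0.05}
    - {"x":0,"y":0,"z":-0.01,"spin":0,"gripper":0.05}
    - {"x":0,"y":0,"z":-0.035,"spin":0,"gripper":0.05}
    - {"x":0,"y":0,"z":-0.065,"spin":0,"gripper":0.05}
    - {"x":0,"y":0,"z":-0.09,"spin":0,"gripper":0.05}

```text
time_s: 12.95
ee_pos: [0.5968, -0.0649, 0.1043]
orientation: [0.996, 0.084, 0.0, 0.0]
contact_force: [-0.0, 1.1, -1.5]
opening: 0.585
finger_force: 30.0
```

Call:
drive_tool:
  motion:
    - {"x":0,"y":0,"z":0,"spin":0,"gripper":0.05}
    - {"x":0,"y":0,"z":0,"spin":0,"gripper":0.05}
    - {"x":0,"y":0,"z":0,"spin":0,"gripper":0.05}
    - {"x":0,"y":0,"z":0,"spin":0,"gripper":0.05}
    - {"x":0,"y":0,"z":0,"spin":0,"gripper":0.05}

```text
time_s: 13.37
ee_pos: [0.5954, -0.0646, 0.1004]
orientation: [0.996, 0.084, -0.002, -0.001]
contact_force: [-0.2, -0.1, -1.3]
opening: 0.587
finger_force: 30.0
```

Run:
```python
from h import *
import pickle
s,p,M=pose();im=arm.get_image("wrist");pickle.dump((im,p,M),open("w6.pkl","wb"));save(im,"w6.png",(220,60,420,260),3)
print(p,yaw(M),s["opening"],s["contact_force"])
goto(.547,-.236,.15,.217)
```

```text
[ 0.5954099  -0.06459819  0.10037303] 0.16870985951299047 0.5872725958257533 [-0.24856674 -0.09937702 -1.28183723]
at [ 0.5956 -0.0646  0.1006] yaw 0.1687 t 13.42 -> shift [-0.0768  0.1607 -0.0494] spin -0.0483
```

View pics/w6.png

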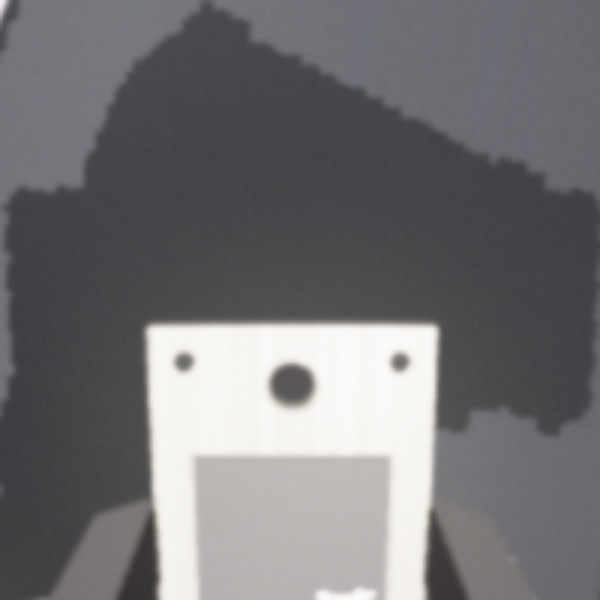

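The plate is gripped and looks square in the fingers. The round hole is at crop (292,384), i.e. pixel (317.0,187.7), and the head corners at crop (147,325) and (437,325).

Run:
```python
from h import *
import pickle
im,p,M=pickle.load(open("w6.pkl","rb"))
I3=np.eye(3);z0=np.zeros(3)
def tl(u,v,zt): return wpt(im,z0,I3,220+u/3-.33,60+v/3-.33,zt)
for zt in(.0055,.0077,.010):
    h=tl(292,384,zt);L=tl(147,325,zt);R=tl(437,325,zt);print(zt,"hole",h,"edge",L,R,"w",np.linalg.norm(L-R),"yaw",np.arctan2((R-L)[0],(R-L)[1]))
    s1=tl(184,361,zt);s2=tl(400,361,zt);print(s1,s2)
```

```text
0.0055 hole [0.03500702 0.00100233 0.0055    ] edge [ 0.04661624 -0.02664914  0.0055    ] [0.04665212 0.02863736 0.0055    ] w 0.055286512908736596 yaw 0.0006489549481229881
[ 0.03955457 -0.01969365  0.0055    ] [0.03958208 0.02169138 0.0055    ]
0.0077 hole [0.03447731 0.00100199 0.0077    ] edge [ 0.04623385 -0.02700037  0.0077    ] [0.04627018 0.0289877  0.0077    ] w 0.05598807858785906 yaw 0.0006489549481228845
[ 0.03908258 -0.01995661  0.0077    ] [0.03911043 0.02195358 0.0077    ]
0.01 hole [0.03392353 0.00100164 0.01      ] edge [ 0.04583408 -0.02736756  0.01      ] [0.04587089 0.02935396 0.01      ] w 0.056721533616032535 yaw 0.0006489549481229182
[ 0.03858913 -0.02023153  0.01      ] [0.03861735 0.0222277  0.01      ]
```

Call:
drive_tool:
  motion:
    - {"x":-0.015,"y":0.03,"z":0,"spin":0.0,"gripper":0.05}
    - {"x":-0.03,"y":0.06,"z":0,"spin":-0.01,"gripper":0.05}
    - {"x":-0.045,"y":0.095,"z":0,"spin":-0.02,"gripper":0.05}
    - {"x":-0.06,"y":0.13,"z":0,"spin":-0.035,"gripper":0.05}
    - {"x":-0.0747,"y":0.1595,"z":0,"spin":-0.048,"gripper":0.05}

```text
time_s: 13.83
ee_pos: [0.5489, -0.2365, 0.1015]
orientation: [0.994, 0.108, -0.0, -0.0]
contact_force: [0.6, -0.4, -1.1]
opening: 0.592
finger_force: 30.0
```

Call:
drive_tool:
  motion:
    - {"x":0,"y":0,"z":0,"spin":0,"gripper":0.05}
    - {"x":0,"y":0,"z":0,"spin":0,"gripper":0.05}
    - {"x":0,"y":0,"z":0,"spin":0,"gripper":0.05}
    - {"x":0,"y":0,"z":0,"spin":0,"gripper":0.05}
    - {"x":0,"y":0,"z":0,"spin":0,"gripper":0.05}

```text
time_s: 14.25
ee_pos: [0.55, -0.2333, 0.1019]
orientation: [0.994, 0.109, -0.0, -0.0]
contact_force: [-0.1, 0.8, -0.1]
opening: 0.586
finger_force: 30.0
```

Run:
```python
from h import *
s,p,M=pose();print(s["contact_force"],s["opening"])
goto(.5487,-.2344,.083,.217)
```

```text
[-0.08641863  0.7910376  -0.05347009] 0.5859577475696404
at [ 0.55   -0.2333  0.1019] yaw 0.2186 t 14.25 -> shift [-0.0015  0.0008  0.0189] spin 0.0016
```

Call:
drive_tool:
  motion:
    - {"x":-0.0015,"y":0.001,"z":0.006,"spin":0.0015,"gripper":0.05}
    - {"x":-0.0015,"y":0.001,"z":0.012,"spin":0.0015,"gripper":0.05}
    - {"x":-0.0015,"y":0.001,"z":0.018,"spin":0.0015,"gripper":0.05}
    - {"x":-0.0015,"y":0.001,"z":0.0195,"spin":0.0015,"gripper":0.05}
    - {"x":-0.0015,"y":0.001,"z":0.0195,"spin":0.0015,"gripper":0.05}

```text
time_s: 14.67
ee_pos: [0.548, -0.2354, 0.0816]
orientation: [0.994, 0.108, -0.001, -0.001]
contact_force: [-0.4, 0.8, -0.8]
opening: 0.586
finger_force: 30.0
```

Call:
drive_tool:
  motion:
    - {"x":0,"y":0,"z":0.0015,"spin":0,"gripper":0.05}
    - {"x":0,"y":0,"z":0.003,"spin":0,"gripper":0.05}
    - {"x":0,"y":0,"z":0.0045,"spin":0,"gripper":0.05}
    - {"x":0,"y":0,"z":0.005,"spin":0,"gripper":0.05}
    - {"x":0,"y":0,"z":0.005,"spin":0,"gripper":0.05}

```text
time_s: 15.08
ee_pos: [0.5487, -0.2359, 0.0778]
orientation: [0.994, 0.107, 0.0, -0.0]
contact_force: [0.3, 0.0, -0.2]
opening: 0.589
finger_force: 30.0
```

Run:
```python
from h import *
s,p,M=pose();print(s["contact_force"],s["ft_torque"])
goto(.5487,-.2344,.074,.217)
```

```text
[ 0.32291699  0.02961666 -0.18859889] [ 0.16921187 -0.14017736  0.01322002]
at [ 0.5487 -0.2359  0.0778] yaw 0.2152 t 15.08 -> shift [ 0.0003 -0.0015  0.0038] spin -0.0018
```

Call:
drive_tool:
  motion:
    - {"x":0,"y":-0.0012,"z":0,"spin":0,"gripper":0.05}
    - {"x":0,"y":-0.0012,"z":0.001,"spin":0,"gripper":0.05}
    - {"x":0,"y":-0.0012,"z":0.002,"spin":0,"gripper":0.05}
    - {"x":0,"y":-0.0012,"z":0.003,"spin":0,"gripper":0.05}
    - {"x":0,"y":-0.0012,"z":0.003,"spin":0,"gripper":0.05}

```text
time_s: 15.5
ee_pos: [0.5482, -0.2347, 0.0745]
orientation: [0.994, 0.107, -0.0, -0.0]
contact_force: [0.8, -0.3, -0.2]
opening: 0.59
finger_force: 30.0
```

Run:
```python
from h import *
s,p,M=pose();print(s["contact_force"],s["ft_torque"])
goto(.5487,-.2344,.070,.217)
```

```text
[ 0.75063852 -0.34483786 -0.23754242] [ 0.03143832 -0.0374894  -0.07547137]
at [ 0.5482 -0.2347  0.0745] yaw 0.2153 t 15.5 -> shift [ 0.0006 -0.0002  0.0045] spin -0.0017
```

No vertical force 4 mm below the tall pin's tip, so the pin is in the hole. I go on to the short pin.

Call:
drive_tool:
  motion:
    - {"x":0.0003,"y":0,"z":0.001,"spin":0,"gripper":0.05}
    - {"x":0.0003,"y":0,"z":0.002,"spin":0,"gripper":0.05}
    - {"x":0.0003,"y":0,"z":0.003,"spin":0,"gripper":0.05}
    - {"x":0.0003,"y":0,"z":0.004,"spin":0,"gripper":0.05}
    - {"x":0.0003,"y":0,"z":0.004,"spin":0,"gripper":0.05}

```text
time_s: 15.92
ee_pos: [0.5484, -0.2347, 0.0705]
orientation: [0.994, 0.107, -0.0, -0.0]
contact_force: [-0.0, 0.3, -0.5]
opening: 0.584
finger_force: 30.0
```

Call:
drive_tool:
  motion:
    - {"x":0,"y":0,"z":0.001,"spin":0,"gripper":0.05}
    - {"x":0,"y":0,"z":0.002,"spin":0,"gripper":0.05}
    - {"x":0,"y":0,"z":0.003,"spin":0,"gripper":0.05}
    - {"x":0,"y":0,"z":0.004,"spin":0,"gripper":0.05}
    - {"x":0,"y":0,"z":0.004,"spin":0,"gripper":0.05}

```text
time_s: 16.33
ee_pos: [0.5485, -0.2346, 0.0665]
orientation: [0.994, 0.107, -0.0, -0.0]
contact_force: [-0.3, -0.1, -0.4]
opening: 0.585
finger_force: 30.0
```

Run:
```python
from h import *
s,p,M=pose();print(s["contact_force"],s["ft_torque"])
goto(.5487,-.2344,.063,.217)
```

```text
[-0.30763805 -0.06481544 -0.4149483 ] [ 0.03566321  0.03483872 -0.03410283]
at [ 0.5485 -0.2346  0.0665] yaw 0.2153 t 16.33 -> shift [ 0.0003 -0.0002  0.0035] spin -0.0017
```

Past the short pin's tip as well, with no force. Lowering to home.

Call:
drive_tool:
  motion:
    - {"x":0,"y":0,"z":0.002,"spin":0,"gripper":0.05}
    - {"x":0,"y":0,"z":0.004,"spin":0,"gripper":0.05}
    - {"x":0,"y":0,"z":0.006,"spin":0,"gripper":0.05}
    - {"x":0,"y":0,"z":0.007,"spin":0,"gripper":0.05}
    - {"x":0,"y":0,"z":0.007,"spin":0,"gripper":0.05}

```text
time_s: 16.75
ee_pos: [0.5484, -0.2346, 0.0593]
orientation: [0.994, 0.107, -0.0, -0.0]
contact_force: [0.1, 0.0, -1.3]
opening: 0.588
finger_force: 30.0
```

Call:
drive_tool:
  motion:
    - {"x":0,"y":0,"z":0.002,"spin":0,"gripper":0.05}
    - {"x":0,"y":0,"z":0.004,"spin":0,"gripper":0.05}
    - {"x":0,"y":0,"z":0.006,"spin":0,"gripper":0.05}
    - {"x":0,"y":0,"z":0.008,"spin":0,"gripper":0.05}
    - {"x":0,"y":0,"z":0.009,"spin":0,"gripper":0.05}

```text
time_s: 17.17
ee_pos: [0.5484, -0.2346, 0.0503]
orientation: [0.994, 0.107, -0.0, -0.0]
contact_force: [-0.2, 0.1, -0.7]
opening: 0.589
finger_force: 30.0
```

Call:
drive_tool:
  motion:
    - {"x":0,"y":0,"z":0.0007,"spin":0,"gripper":0.05}
    - {"x":0,"y":0,"z":0.0014,"spin":0,"gripper":0.05}
    - {"x":0,"y":0,"z":0.002,"spin":0,"gripper":0.05}
    - {"x":0,"y":0,"z":0.0025,"spin":0,"gripper":0.05}
    - {"x":0,"y":0,"z":0.0025,"spin":0,"gripper":0.05}

```text
time_s: 17.58
ee_pos: [0.5487, -0.2348, 0.0487]
orientation: [0.994, 0.107, -0.0, -0.0]
contact_force: [-1.2, 1.7, 2.8]
opening: 0.586
finger_force: 30.0
```

Call:
drive_tool:
  motion:
    - {"x":0,"y":0,"z":0,"spin":0,"gripper":0.06}
    - {"x":0,"y":0,"z":0,"spin":0,"gripper":0.07}
    - {"x":0,"y":0,"z":0,"spin":0,"gripper":0.08}
    - {"x":0,"y":0,"z":0,"spin":0,"gripper":0.08}
    - {"x":0,"y":0,"z":0,"spin":0,"gripper":0.08}

```text
time_s: 18.0
ee_pos: [0.5486, -0.2348, 0.0482]
orientation: [0.994, 0.107, 0.0, 0.0]
contact_force: [-0.2, -1.5, 0.5]
opening: 0.845
finger_force: 0.0
```

Call:
drive_tool:
  motion:
    - {"x":0,"y":0,"z":0,"spin":0,"gripper":0.08}
    - {"x":0,"y":0,"z":-0.02,"spin":0,"gripper":0.08}
    - {"x":0,"y":0,"z":-0.05,"spin":0,"gripper":0.08}
    - {"x":0,"y":0,"z":-0.09,"spin":0,"gripper":0.08}
    - {"x":0,"y":0,"z":-0.12,"spin":0,"gripper":0.08}

```text
time_s: 18.42
ee_pos: [0.5489, -0.235, 0.1707]
orientation: [0.994, 0.107, 0.001, 0.0]
contact_force: [0.3, -0.0, 0.1]
opening: 0.853
finger_force: 0.0
```

Call:
drive_tool:
  motion:
    - {"x":-0.02,"y":0,"z":0,"spin":0,"gripper":0.08}
    - {"x":-0.04,"y":0,"z":0,"spin":0,"gripper":0.08}
    - {"x":-0.04,"y":0,"z":0,"spin":0,"gripper":0.08}
    - {"x":-0.04,"y":0,"z":0,"spin":0,"gripper":0.08}
    - {"x":-0.04,"y":0,"z":0,"spin":0,"gripper":0.08}

```text
time_s: 18.83
ee_pos: [0.5098, -0.2432, 0.1681]
orientation: [0.994, 0.107, 0.0, -0.0]
contact_force: [0.0, -0.7, 0.8]
opening: 0.851
finger_force: 0.0
```

Run:
```python
from h import *
s,p,M=pose();im=arm.get_image("wrist");print(p,s["contact_force"])
I=im["image"].astype(int);m=np.zeros((400,640),np.uint8);m[60:260,250:390]=(I.min(2)>110)[60:260,250:390]
n,l,st,c=cv2.connectedComponentsWithStats(m)
for i in range(1,n):
    if st[i,4]>800:
        cs=cv2.findContours((l==i).astype(np.uint8),0,2)[0][0][:,0]
        for z in(.041,):
            P=np.array([wpt(im,p,M,u,v,z)[:2] for u,v in cs],np.float32);print(st[i],cv2.minAreaRect(P))
# depth-based flatness from wrist z_map over the plate
T=np.array(im["tool_from_camera"]);z=im["z_map"];v,u=np.mgrid[:400,:640]
a=(u-im["cx"])/im["fx"];b=(v-im["cy"])/im["fy"];r=np.hypot(a,b)+1e-9
C=np.stack([a/r*np.tan(r)*z,b/r*np.tan(r)*z,z],-1);W=(C@T[:3,:3].T+T[:3,3])@M.T+p
e=np.array([np.cos(.215),np.sin(.215)]);f=np.array([-e[1],e[0]]);d=W[...,:2]-np.array([.549,-.235])
x=d@e;y=d@f;k=(abs(y)<.024)&(abs(x)<.043)&(z>0)&(W[...,2]>.03)&(W[...,2]<.055)
for x0 in(-.042,-.025,-.01,.01,.025): 
    kk=k&(x>x0)&(x<x0+.015);print(x0,kk.sum(),np.median(W[...,2][kk]))
A=np.c_[x[k],y[k],np.ones(k.sum())];print(np.linalg.lstsq(A,W[...,2][k],rcond=None)[0])
```

```text
[ 0.50983408 -0.24318526  0.16805108] [ 0.02036412 -0.67580649  0.79692916]
[ 250   60   58   49 1270] ((0.6073008179664612, -0.18528228998184204), (0.04699034243822098, 0.0543178915977478), 12.07995891571045)
[ 327   60   63   55 2449] ((0.6201468706130981, -0.26089996099472046), (0.05286135897040367, 0.059294555336236954), 14.626194953918457)
[  286    85   104   167 11625] ((0.5356763005256653, -0.261330246925354), (0.16778506338596344, 0.10405391454696655), 12.628154754638672)
-0.042 697 0.04060943878355289
-0.025 750 0.04058586051322188
-0.01 792 0.040704529007992
0.01 797 0.040636577464581713
0.025 684 0.04055765132381327
[-0.00195348 -0.00041849  0.04064298]
```

Contact came at exactly home height, and the depth image shows the plate's top flat at 40.6 mm (expected 41) with tilt about 0.002 rad. It is released and the arm is clear, so I hand in.

```bash
python3 -c "
from station import arm
print(arm.sign_off())"
```

```text
the job is handed in; nothing more can be done
None
```

The plate is on both jig pins, flat on the lands (top measured at 40.6 mm, tilt about 0.002 rad) and released. No bystander was touched, and I handed the job in at about 19 s; the sign-off gave no verdict.

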